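# Index the toy repair stand to its next notch

### The arm

A 6-joint arm with a two-finger parallel gripper is mounted at the origin on the work surface. World frame = base frame: x ahead of the robot, y to its left, z up, the work surface at z = 0. Lengths are in m, angles in rad, forces in N, time in s.
With the tool pointing down it reaches from about 0.35 to 0.975 m from the base axis. Payload 4.9 kg.
Tool frame: the origin (TCP) lies where the fingers leave the gripper's body, on its centre line; the fingertips stand 73 mm ahead of it and the grasp point (between the pads) lies 54 mm ahead of it; z points along the fingers, y is the direction in which the jaws open and shut (so a half turn about z gives the same grasp; the last joint's range is limited). The gripper opens to 85 mm and grips with 20 to 120 N. Pads are 22 mm wide; open, the fingers measure 114 mm over their backs; the gripper's body (76 mm by 85 mm) begins 54 mm behind the grasp point. The pads swing forward as they close: fully open they stand 13 mm farther back than shut.
Start: joints at [1.005, 0.053, 1.613, -0, 1.476, -0.119], TCP at [0.27, 0.564, 0.304] pointing down, gripper open.
Joint ranges: [-3.01, 3.01], [-1.01, 2.22], [0.06, 2.58], [-1.02, 4.17], [0.09, 2.62], [-3.14, 3.14]. Speed limits (rad/s): [2.57, 2.57, 3.14, 3.14, 3.14, 3.14].

### API

Orientations are given as a rotation vector (axis times angle).
In Python, from station import monitor, vision, workorder gives the robot as it stands.
- The arm moves only by the tool arm_command, never from a script. Its argument "rows" is text: rows parted by semicolons, each of 6 numbers parted by spaces: the shift along the world's x, y, z in mm, then the turn, a rotation vector about the world's x, y, z in degrees. In form: tx ty tz wx wy wz; .... A call has 1 to 12 rows; each row is the pose to reach, as a shift and turn from the pose measured when the call began; what a row does not reach only later rows make up. A row lasts 1/8 s, in which the tool goes at most 62.5 mm and 10.7 degrees, less where a joint would pass 70% of its speed; a pose out of reach is approached as far as the arm can. A call with a gripper value outside its range is refused whole. "jaw" is the opening, from 0 (shut) to 1 (fully open), set as the call begins (left out, the last holds). The fingers move at their own pace and stop on an object; "squeeze" is the grip in N (left out, the last holds). Time passes only in rows, so rows that repeat a pose let the fingers close. It gives the time, the measured TCP pose, the force and the opening at its end, in the units of the state.
- monitor.get_obs(): the state, without advancing time (a new reading comes with each control period).
- vision.get_image(name): name is "scene" or "top" or "wrist"; returns a dict with "frame" (480x640x3 uint8, red, green, blue), "vfov" (degrees; the focal length in pixels is half the picture's height over the tangent of half this angle, whatever the lens; pixels are square), "cx", "cy" (the principal point, pixels), "R" (3x3) and "t" (3): a world point X has camera coordinates R X + t; the wrist camera has in their place "T_tool_cam" (4x4, takes a point from camera to tool coordinates, whose origin is the TCP and whose axes are the flange's). Camera axes: x right, y down, z forward; pixel columns grow to the right and rows downward; lengths in m; the calibration is good to about 2 mm. A picture is of the moment at which its call begins: read the wrist's pose just before it. There is no depth.
- workorder.finish_job(): hands the job in, once; it reports no verdict.
The state is a dict: "t": time; "q": joint angles; "dq": joint speeds; "effort": joint torques, N m; "tool_pos": TCP position; "tool_rot": TCP orientation; "contact_force": force on the tool from outside, world axes, zero at the start; "wrist_torque": the same for the moment, N m; "opening": finger opening in m.
Only numpy, scipy, OpenCV 4.12 (cv2) and the standard library are available. Lean on these libraries where they do the work, as an engineer would, in place of code of your own. Each camera call takes 0.05 s, during which the arm holds its last target. There are 200 camera calls.

### The job

Bring the toy truck round to its next working position: pull the stand's orange lock ring up out of its notch, turn the table gently counter-clockwise (seen from above) until the pin springs fully home in the next notch, and prove the lock by leaning the table on against it with a light steady push on the ring of about 12 N for a second. Never load the pin with more than 30 N. Let go, and leave the loose wheel lying on the table and everything else on the bench where it is.

Things in the scene. Friction and masses are not known exactly. Their poses are not given: they have to be found in the camera images.
- stand: Fixed rotary work stand on the bench: grey round foot, steel index plate, and over both a turning aluminium disc with a black skirt. Origin on the turning axis at bench height, z up; x points from the axis to where the lock ring stands at the start (turntable angle 0). The notches in the plate are hidden under the disc and its skirt.
- table_top (a point): Centre of the turning disc's upper face: 240 mm in diameter, 46 mm above the bench. A toy truck (100 x 56 mm, top 99 mm above the bench) is fixed in its middle and turns with it.
- turntable (a joint): Angle of the disc in rad, 0 in its first notch, growing counter-clockwise seen from above. The next notch lies somewhere from 0.62 to 0.98 (hand-fitted: where exactly is not measured). Bearing friction takes 1.5 N at the ring; end stops at -0.35 and 1.25. A notch leaves the pin 1.5 mm of play either way.
- ring (a joint): Lift of pull ring and pin in m: 0 pin fully home in a notch, about 0.006 pin tip riding on the plate, 0.014 upper stop. Spring pulls down with 8 N home, 11 N riding, 15 N at the stop. Let go between notches, the pin rides on the plate (2.5 N drag) and drops home within 0.1 s when slowly turned over a notch: the disc is then locked and any further push loads the pin.
- ring_grip (a point): Centre of the orange pull ring: flat, upright, 40 mm outside, 22 mm inside, 10 mm thick; 100 mm from the turning axis, turning with the disc; 84 mm above the bench when home. Axes: z up, x radially outward, y counter-clockwise tangent; its flat faces look along y. Under it a barrel 22 mm in diameter reaches 62 mm above the bench.
- index_pin: Steel lock pin, 8 mm in diameter, rigid with the ring and mostly hidden, at the same 100 mm radius, so a sideways push on the ring of a locked table loads the pin by as much, less the bearing friction. Built for loads below 30 N. Origin on its axis, at bench height when home.
- spare_wheel: Loose black toy wheel, 28 mm in diameter, 11 mm high, lying flat on the turning table about 90 mm from the axis, far from the ring; origin at the centre of its underside.
- screwdriver: Loose screwdriver, 170 mm long, on the bench.
- glue: Loose white bottle, 36 mm in diameter, 95 mm high, on the bench; origin under its centre.
- jar: Loose amber jar, 56 mm in diameter, 55 mm high, on the bench; origin under its centre.
- toy_car: Loose blue toy car, 90 x 48 x 42 mm, on the bench; origin under its centre.
- parts_tray: Loose yellow open tray, 110 x 150 x 35 mm, on the bench; origin under its centre.
- brush: Loose brush, 150 mm long, on the bench.
Things that resemble listed ones, but are neither listed nor needed, are in the scene too. Leave any pink or red look-alike of the stand alone.

How it is judged:
By the outcome, as a careful person would: the job done as asked, in the order asked, and still so for the second after the job is handed in, with the robot touching nothing.
It also fails if it takes over 72 s, if anything falls off the work surface, if the arm or the gripper's body presses on something with over 40 N, if the wrist force passes 120 N, or if a joint passes its speed limit or range.

## Working session

There is one attempt and no reset: what is moved stays moved. The work goes in short steps, Python scripts to look and compute and a tool call to move; the robot and the scene stay as the last step left them, time stands still between calls to the robot, and variables do not carry over. Pictures are saved under pics/ and viewed, about 8 in all and at most 12, crops included, and the job is handed in when it is done.

Besides the shell and the picture viewer there is one more tool, called after "Call:" as a command line: name --argument value ..., lists and objects as JSON in quotes. arm_command: Moves the arm, as the interface text tells. Its arguments: {"type":"object","properties":{"rows":{"type":"string"},"jaw":{"type":"number"},"squeeze":{"type":"number"}},"required":["rows"]}

```bash
mkdir -p pics; cat > h.py <<'E'
import numpy as np, cv2
from station import monitor, vision, workorder
from scipy.spatial.transform import Rotation as Ro
def cam(name):
    o=monitor.get_obs(); d=vision.get_image(name)
    f=240/np.tan(np.radians(d['vfov'])/2)
    if name=='wrist':
        T=np.eye(4);T[:3,:3]=Ro.from_rotvec(o['tool_rot']).as_matrix();T[:3,3]=o['tool_pos']
        W=T@np.array(d['T_tool_cam']); C=W[:3,3];A=W[:3,:3]
    else:
        A=np.array(d['R']).T; C=-A@np.array(d['t'])
    return d['frame'],(f,d['cx'],d['cy'],C,A)
def ray(k,u,v):
    f,cx,cy,C,A=k; r=A@np.array([(u-cx)/f,(v-cy)/f,1]); return C,r
def onz(k,u,v,z):
    C,r=ray(k,u,v); return C+r*(z-C[2])/r[2]
def pix(k,X):
    f,cx,cy,C,A=k; p=A.T@(np.array(X)-C); return f*p[0]/p[2]+cx,f*p[1]/p[2]+cy
def orange(im,lo=(5,150,120),hi=(18,255,255)):
    h=cv2.cvtColor(im,cv2.COLOR_RGB2HSV); m=cv2.inRange(h,lo,hi)
    n,l,s,c=cv2.connectedComponentsWithStats(m)
    return m,[(s[i].tolist(),c[i].round(1).tolist()) for i in range(1,n) if s[i][4]>15]
def save(im,n): cv2.imwrite('pics/'+n,cv2.cvtColor(im,cv2.COLOR_RGB2BGR))
E
python3 - <<'E'
from h import *
o=monitor.get_obs();print(o['t'],o['tool_pos'],o['tool_rot'],o['contact_force'],o['opening'])
for n in('scene','top'):
    im,k=cam(n);save(im,n+'0.png');print(n,k[3],orange(im)[1])
E
```

```text
0.0 [0.26979657 0.56323766 0.30264813] [-0.69585814 -3.06287057  0.00309527] [0.4580624  0.12091042 0.94441886] 0.08530078791549991
scene [ 0.95854851 -0.62223847  0.87472375] [([248, 43, 229, 100, 13119], [347.3, 93.4]), ([0, 89, 640, 391, 126711], [279.8, 302.1]), ([390, 123, 27, 15, 227], [402.2, 130.1]), ([543, 218, 67, 31, 106], [575.6, 232.9]), ([160, 254, 6, 15, 65], [162.5, 261.0]), ([346, 260, 10, 15, 59], [351.2, 266.5]), ([528, 284, 34, 27, 671], [544.7, 297.3]), ([94, 343, 19, 30, 55], [99.7, 353.0]), ([95, 407, 11, 25, 155], [99.4, 418.5])]
top [ 0.19345301 -0.10649363  1.50239804] [([5, 83, 553, 397, 122521], [324.5, 284.7]), ([227, 100, 21, 20, 330], [237.0, 109.9]), ([115, 284, 29, 30, 440], [128.9, 298.4]), ([0, 308, 12, 13, 99], [3.8, 312.7]), ([0, 348, 46, 98, 3285], [18.0, 397.3]), ([28, 404, 122, 76, 5546], [77.2, 450.8]), ([198, 452, 29, 28, 197], [212.4, 467.9])]
```

View pics/scene0.png

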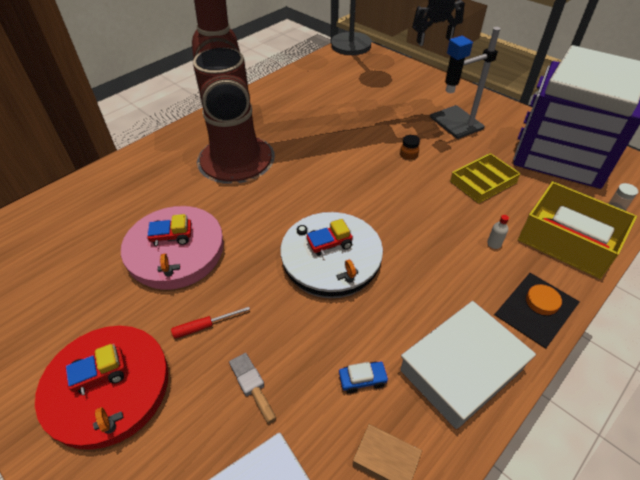

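View pics/top0.png

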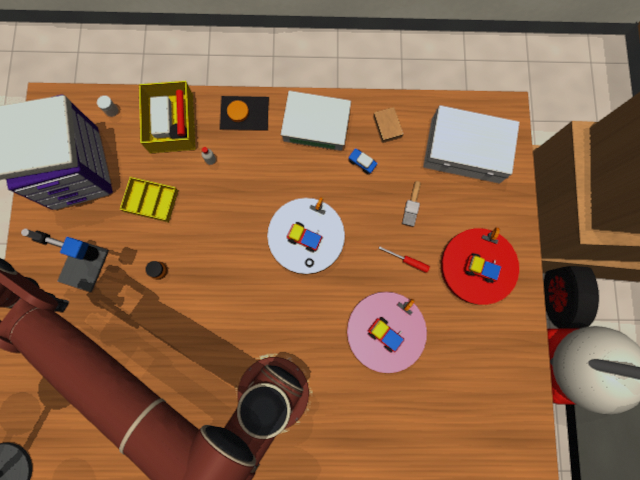

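The scene shows three stands: aluminium with a black skirt (top 306,236; scene 332,252), pink (top 387,332) and red (top 480,266). The aluminium one fits the description, so I'll confirm it with one enlarged crop.

```bash
python3 - <<'E'
from h import *
a,ka=cam('scene');b,kb=cam('top')
def up(im,x,y,w): return cv2.resize(im[y:y+w,x:x+w],(400,400),interpolation=cv2.INTER_CUBIC)
save(np.hstack([up(a,275,195,114),up(b,260,190,90)]),'crop1.png')
h=cv2.cvtColor(b,cv2.COLOR_RGB2HSV);m=cv2.inRange(h,(0,0,150),(180,60,255));m[:,:250]=0;m[:,360:]=0;m[:190]=0;m[285:]=0
c=max(cv2.findContours(m,0,1)[0],key=cv2.contourArea);e=cv2.fitEllipse(cv2.convexHull(c));print(e,onz(kb,*e[0],.046))
E
```

```text
((305.5366516113281, 235.33567810058594), (75.36953735351562, 77.10689544677734), 82.92630767822266) [ 0.47458478 -0.09131949  0.046     ]
```

View pics/crop1.png

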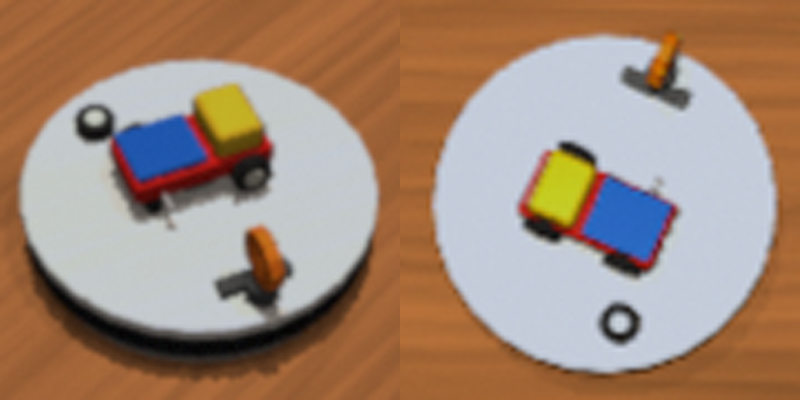

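The crop confirms it: aluminium disc with black skirt, orange ring at scene ≈(350,268) and top ≈(319,204), wheel on the far side.

```bash
python3 - <<'E'
from h import *
a,ka=cam('scene');b,kb=cam('top')
A=onz(ka,350,268,.084);B=onz(kb,319.4,204,.084);print(A,B)
C=np.array([.4746,-.0913]);
for P in(A,B):d=P[:2]-C;print(np.hypot(*d),np.degrees(np.arctan2(d[1],d[0])))
for n,p in(('wheel',(309.5,262.7)),('truck',(305,236))):print(n,onz(kb,*p,.05))
o=monitor.get_obs();print(Ro.from_rotvec(o['tool_rot']).as_matrix().round(3),o['tool_pos'])
E
```

```text
[ 0.56845172 -0.13185426  0.084     ] [ 0.56557221 -0.13294958  0.084     ]
0.10223890064307338 -23.36965131850406
0.10005313448056287 -24.599608402888073
wheel [ 0.38851827 -0.10459352  0.05      ]
truck [ 0.47169832 -0.08972657  0.05      ]
[[-0.902  0.432 -0.   ]
 [ 0.432  0.902 -0.001]
 [ 0.    -0.001 -1.   ]] [0.26996176 0.56349104 0.30347663]
```

Call:
arm_command --rows "0 -60 0 0 0 0; 10 -120 0 0 0 0; 30 -175 0 0 0 0; 55 -230 0 0 0 0; 85 -285 0 0 0 0; 115 -335 0 0 0 0; 145 -385 0 0 0 0; 175 -435 0 0 0 0; 205 -485 0 0 0 0; 235 -535 0 0 0 0; 260 -590 0 0 0 0; 270 -645 0 0 0 0"

```text
t: 1.8
tool_pos: [0.5407, -0.0835, 0.3035]
tool_rot: [0.696, 3.063, -0.001]
contact_force: [-0.2, 0.8, -0.1]
opening: 0.0853
```

Call:
arm_command --rows "13 -24 -10 0 0 0; 26 -48 -30 0 0 1; 26 -48 -30 0 0 1; 26 -48 -30 0 0 1"

```text
t: 2.3
tool_pos: [0.5666, -0.131, 0.2738]
tool_rot: [-0.669, -3.069, 0.0]
contact_force: [0.8, 0.1, 0.5]
opening: 0.0854
```

```bash
python3 - <<'E'
from h import *
im,k=cam('wrist');save(im,'w1.png');o=monitor.get_obs();print(o['tool_pos'],k[3],orange(im)[1])
for b in(-24,-20,-28):print(pix(k,[.4746+.1*np.cos(np.radians(b)),-.0913+.1*np.sin(np.radians(b)),.084]))
E
```

```text
[ 0.566716   -0.13081902  0.27430058] [ 0.49845212 -0.10069255  0.3439405 ] [([0, 0, 640, 415, 139420], [323.8, 197.2]), ([334, 233, 11, 4, 19], [339.4, 234.1]), ([249, 237, 7, 9, 20], [251.8, 241.6]), ([255, 242, 10, 8, 20], [259.6, 245.2]), ([327, 243, 11, 9, 27], [333.3, 247.5]), ([294, 246, 9, 9, 23], [298.5, 250.4]), ([304, 246, 7, 7, 16], [306.8, 249.2]), ([336, 248, 14, 11, 48], [343.0, 253.4]), ([329, 255, 9, 5, 17], [332.5, 256.5]), ([323, 259, 7, 10, 16], [325.6, 262.9]), ([258, 261, 8, 7, 17], [261.3, 263.7]), ([278, 268, 42, 16, 165], [296.7, 274.8]), ([342, 270, 12, 14, 46], [347.0, 276.2]), ([630, 357, 10, 37, 256], [635.5, 376.1]), ([632, 404, 8, 12, 49], [636.7, 408.2]), ([123, 423, 30, 55, 376], [137.5, 446.4])]
(np.float64(317.4846098969633), np.float64(223.28284506437345))
(np.float64(326.32381227473604), np.float64(222.8966281175091))
(np.float64(308.6399851236516), np.float64(223.07527112794932))
```

View pics/w1.png

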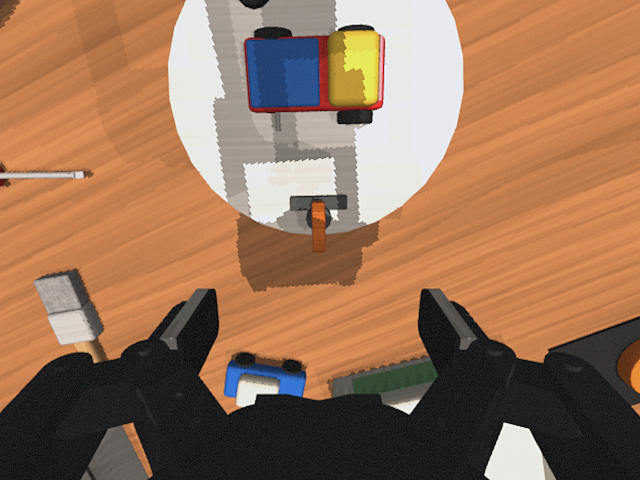

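Wrist view: the ring is at (318,225), predicted at (317,223), and the finger midpoint is u≈318. It's well centred, so I'll descend with the jaws narrowed.

Call:
arm_command --rows "0 -1 -30 0 0 0; 0 -1 -60 0 0 0; 0 -1 -90 0 0 0; 0 -1 -115 0 0 0; 0 -1 -132 0 0 0; 0 -1 -132 0 0 0; 0 -1 -132 0 0 0; 0 -1 -132 0 0 0" --jaw 0.4 --squeeze 20

```text
t: 3.35
tool_pos: [0.5676, -0.1321, 0.1439]
tool_rot: [0.668, 3.066, -0.001]
contact_force: [0.5, -0.2, 0.6]
opening: 0.0342
```

```bash
python3 - <<'E'
from h import *
im,k=cam('wrist');save(im,'w2.png');o=monitor.get_obs();print(o['tool_pos'],o['contact_force'],o['opening'])
E
```

```text
[ 0.56744132 -0.13206523  0.14366809] [-0.35637585  0.32211499 -0.5072959 ] 0.033609487146269226
```

View pics/w2.png

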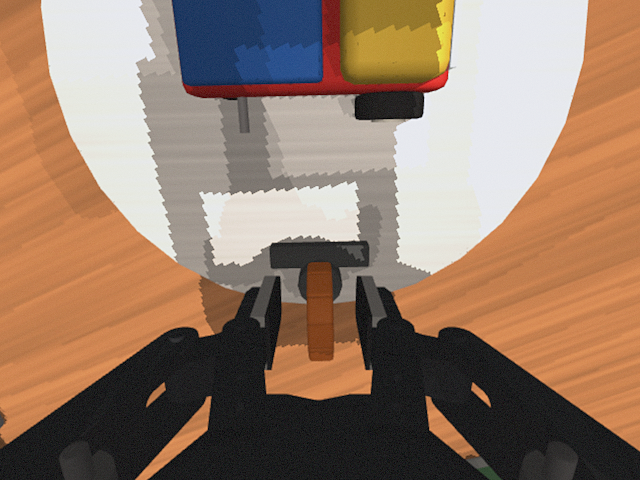

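The ring is centred between the pads (ring u≈320, pad midpoint ≈319). Closing.

Call:
arm_command --rows "0 0 0 0 0 0; 0 0 0 0 0 0; 0 0 0 0 0 0; 0 0 0 0 0 0; 0 0 0 0 0 0; 0 0 0 0 0 0" --jaw 0 --squeeze 30

```text
t: 4.15
tool_pos: [0.5678, -0.1325, 0.1444]
tool_rot: [0.667, 3.066, -0.002]
contact_force: [-1.3, -2.0, 4.6]
opening: 0.0095
```

Call:
arm_command --rows "0 0 0 0 0 0; 0 0 3 0 0 0; 0 0 6 0 0 0; 0 0 9 0 0 0; 0 0 10 0 0 0; 0 0 10 0 0 0; 0 0 10 0 0 0" --squeeze 45

```text
t: 5.03
tool_pos: [0.5674, -0.1325, 0.1516]
tool_rot: [0.668, 3.065, -0.002]
contact_force: [6.0, -3.9, -11.4]
opening: 0.0094
```

Call:
arm_command --rows "1 0 2 0 0 0; 1 0 4 0 0 0; 1 0 6 0 0 0; 1 0 6 0 0 0"

```text
t: 5.52
tool_pos: [0.5676, -0.1324, 0.1541]
tool_rot: [0.668, 3.066, -0.003]
contact_force: [6.4, -4.7, -13.3]
opening: 0.009
```

Call:
arm_command --rows "0.7 1.6 3 0 0 1; 2 4.8 3 0 0 3; 3.2 8.1 3 0 0 5; 4.3 11.4 3 0 0 7; 5.2 14.8 3 0 0 9; 5.2 14.8 3 0 0 9"

```text
t: 6.28
tool_pos: [0.5726, -0.1176, 0.154]
tool_rot: [0.425, 3.108, -0.003]
contact_force: [8.5, -4.1, -12.8]
opening: 0.0091
```

Call:
arm_command --rows "1.8 3.4 3 0 0 2; 2.6 6.8 3 0 0 4; 3.2 10.2 3 0 0 6; 3.7 13.7 3 0 0 8; 4 17.2 3 0 0 10; 4.3 20.6 3 0 0 12; 4.4 24.1 3 0 0 14; 4.4 27.6 3 0 0 16; 4.4 27.6 3 0 0 16"

```text
t: 7.4
tool_pos: [0.5761, -0.0898, 0.1534]
tool_rot: [-0.013, 3.139, -0.001]
contact_force: [6.2, -3.8, -12.3]
opening: 0.0095
```

Call:
arm_command --rows "0 0 -1.5 0 0 0; 0 0 -3 0 0 0; 0 0 -3 0 0 0"

```text
t: 7.78
tool_pos: [0.5762, -0.0899, 0.1507]
tool_rot: [-0.013, 3.138, -0.002]
contact_force: [0.6, -2.0, 0.4]
opening: 0.0093
```

Call:
arm_command --rows "0 0 0 0 0 0; 0 0 0 0 0 0; 0 0 -1 0 0 0; 0 0 -3 0 0 0; 0 0 -3 0 0 0" --jaw 0.22 --squeeze 20

```text
t: 8.4
tool_pos: [0.576, -0.0898, 0.1473]
tool_rot: [-0.013, 3.139, -0.001]
contact_force: [0.7, 0.7, -0.5]
opening: 0.0189
```

```bash
python3 - <<'E'
from h import *
im,k=cam('wrist');save(im,'w3.png');o=monitor.get_obs();print(o['tool_pos'],o['tool_rot'],o['contact_force'],o['opening'])
E
```

```text
[ 0.57605585 -0.08982354  0.14745452] [-1.31411687e-02  3.13871750e+00 -1.43431948e-03] [-0.16137004 -0.23129752  0.25134114] 0.018795984233135825
```

View pics/w3.png

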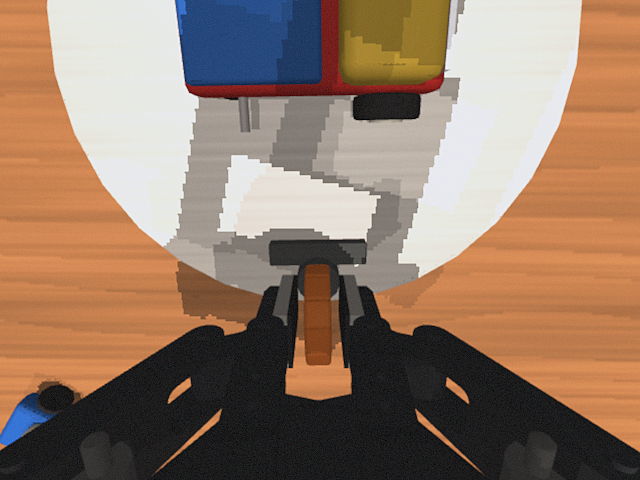

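The ring is loosely caged, with about 4 mm clearance each side. I'll push on with the trailing finger.

Call:
arm_command --rows "-0.1 3.5 0 0 0 2; -0.3 5.2 0 0 0 3; -0.4 7 0 0 0 4; -0.5 8.7 0 0 0 5; -0.7 10.4 0 0 0 6; -0.9 12.2 0 0 0 7; -1.2 13.9 0 0 0 8; -1.2 13.9 0 0 0 8"

```text
t: 9.45
tool_pos: [0.5749, -0.0768, 0.1476]
tool_rot: [-0.233, 3.13, -0.004]
contact_force: [0.4, -4.5, -0.5]
opening: 0.019
```

Call:
arm_command --rows "-0.3 1.8 0 0 0 1; -0.5 3.4 0 0 0 2; -0.9 5.1 0 0 0 3; -1.3 6.8 0 0 0 4; -1.3 6.8 0 0 0 4"

```text
t: 10.07
tool_pos: [0.5736, -0.0705, 0.1476]
tool_rot: [-0.342, 3.12, -0.006]
contact_force: [-0.3, -4.2, -1.0]
opening: 0.0188
```

Call:
arm_command --rows "-0.3 1.4 0 0 0 0.5; -0.5 2.1 0 0 0 1; -0.7 2.8 0 0 0 1.5; -0.9 3.5 0 0 0 2; -1 4.2 0 0 0 2.4; -1.2 4.9 0 0 0 2.8"

```text
t: 10.82
tool_pos: [0.5725, -0.0663, 0.1476]
tool_rot: [-0.419, 3.11, -0.009]
contact_force: [1.4, -5.7, -1.5]
opening: 0.019
```

Call:
arm_command --rows "-0.4 1.4 0 0 0 0.5; -0.6 2.1 0 0 0 1; -0.8 2.8 0 0 0 1.5; -1 3.5 0 0 0 2; -1.2 4.2 0 0 0 2.4; -1.4 4.8 0 0 0 2.8"

```text
t: 11.58
tool_pos: [0.5712, -0.0622, 0.1476]
tool_rot: [-0.496, 3.098, -0.012]
contact_force: [0.8, -5.4, -1.1]
opening: 0.0189
```

Call:
arm_command --rows "-0.4 1.4 0 0 0 0.5; -0.7 2.1 0 0 0 1; -0.9 2.8 0 0 0 1.5; -1.2 3.4 0 0 0 2; -1.4 4.1 0 0 0 2.4; -1.6 4.8 0 0 0 2.8"

```text
t: 12.32
tool_pos: [0.5698, -0.058, 0.1475]
tool_rot: [-0.572, 3.085, -0.014]
contact_force: [0.9, -6.2, -2.1]
opening: 0.0188
```

Call:
arm_command --rows "-0.5 1.4 0 0 0 0.5; -0.8 2.1 0 0 0 1; -1 2.7 0 0 0 1.5; -1.3 3.4 0 0 0 2; -1.5 4 0 0 0 2.4; -1.8 4.7 0 0 0 2.8"

```text
t: 13.08
tool_pos: [0.5681, -0.054, 0.1475]
tool_rot: [-0.648, 3.069, -0.017]
contact_force: [1.5, -6.1, -2.9]
opening: 0.0188
```

Call:
arm_command --rows "-0.6 1.4 0 0 0 0.5; -0.9 2 0 0 0 1; -1.1 2.7 0 0 0 1.5; -1.4 3.3 0 0 0 2; -1.7 4 0 0 0 2.4; -2 4.6 0 0 0 2.8"

```text
t: 13.82
tool_pos: [0.566, -0.0494, 0.1474]
tool_rot: [-0.723, 3.052, -0.017]
contact_force: [-0.4, -0.8, -0.3]
opening: 0.0187
```

Force fell to about 0, so the pin probably dropped into the notch. I'll probe gently.

Call:
arm_command --rows "-0.3 0.6 -1 0 0 0.3; -0.6 1.2 -2 0 0 0.6; -0.8 1.8 -2 0 0 0.9; -0.8 1.8 -2 0 0 0.9"

```text
t: 14.32
tool_pos: [0.5652, -0.0474, 0.1454]
tool_rot: [-0.748, 3.046, -0.016]
contact_force: [-0.2, 0.1, -0.3]
opening: 0.0187
```

```bash
python3 - <<'E'
from h import *
im,k=cam('wrist');save(im[180:420,160:480].repeat(2,0).repeat(2,1),'w4.png');o=monitor.get_obs();print(o['tool_pos'],o['contact_force'],o['opening'])
E
```

```text
[ 0.56526107 -0.04747936  0.14537565] [-0.09836534  0.27704903  0.23470878] 0.01873832334170096
```

View pics/w4.png

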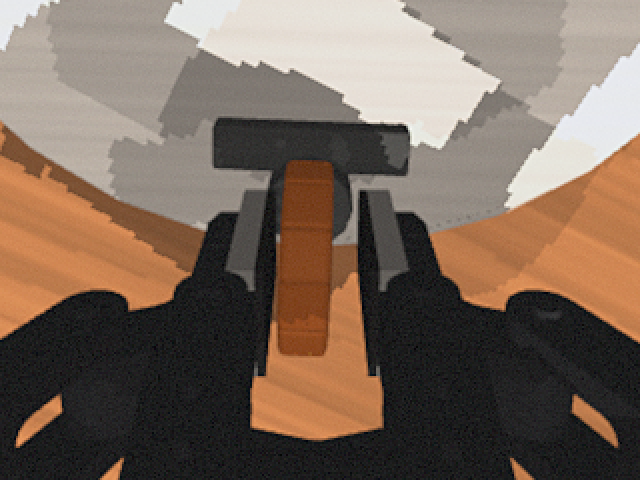

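The ring sits in the cage just ahead of the trailing (left) finger, with a gap of about 2 mm. It has dropped, so I'll advance to contact.

Call:
arm_command --rows "-0.3 0.6 0 0 0 0.3; -0.6 1.2 0 0 0 0.6; -0.9 1.8 0 0 0 0.9; -1.1 2.2 0 0 0 0.9; -1.1 2.2 0 0 0 0.9"

```text
t: 15.0
tool_pos: [0.5643, -0.0454, 0.1455]
tool_rot: [-0.771, 3.04, -0.017]
contact_force: [-0.1, -0.9, -1.8]
opening: 0.0191
```

Call:
arm_command --rows "-0.3 0.5 0 0 0 0; -0.5 1 0 0 0 0; -0.5 1 0 0 0 0; -0.5 1 0 0 0 0"

```text
t: 15.5
tool_pos: [0.5638, -0.0444, 0.1455]
tool_rot: [-0.771, 3.04, -0.017]
contact_force: [1.3, -2.2, -0.5]
opening: 0.019
```

Call:
arm_command --rows "-0.3 0.6 0 0 0 0.3; -0.6 1.2 0 0 0 0.6; -0.7 1.5 0 0 0 0.9; -0.7 1.5 0 0 0 0.9"

```text
t: 16.0
tool_pos: [0.563, -0.043, 0.1455]
tool_rot: [-0.795, 3.034, -0.017]
contact_force: [1.0, -1.4, -0.2]
opening: 0.0185
```

Call:
arm_command --rows "-0.3 0.6 0 0 0 0.3; -0.6 1.2 0 0 0 0.6; -0.7 1.5 0 0 0 0.9; -0.7 1.5 0 0 0 0.9"

```text
t: 16.5
tool_pos: [0.5627, -0.0425, 0.1455]
tool_rot: [-0.819, 3.027, -0.021]
contact_force: [3.2, -6.3, -2.3]
opening: 0.0192
```

Locked: 7 N, tool moved only 0.6 of the 1.65 mm commanded. I'll raise to about 12 N and hold.

Call:
arm_command --rows "-0.5 1 0 0 0 0; -0.8 1.4 0 0 0 0; -0.9 1.6 0 0 0 0; -0.9 1.6 0 0 0 0"

```text
t: 17.0
tool_pos: [0.5624, -0.0422, 0.1455]
tool_rot: [-0.818, 3.025, -0.027]
contact_force: [4.7, -8.2, -4.7]
opening: 0.019
```

Call:
arm_command --rows "-0.6 1 -0.7 0 0 0; -1 1.7 -1 0 0 0; -1.1 1.9 -1 0 0 0; -1.1 1.9 -1 0 0 0; -1.1 1.9 -1 0 0 0; -1.1 1.9 -1 0 0 0; -1.1 1.9 -1 0 0 0"

```text
t: 17.88
tool_pos: [0.5623, -0.042, 0.1454]
tool_rot: [-0.818, 3.023, -0.034]
contact_force: [3.2, -7.3, -1.5]
opening: 0.019
```

Call:
arm_command --rows "-1 1.8 0 0 0 0; -1.3 2.3 -0.5 0 0 0; -1.5 2.7 -0.5 0 0 0; -1.5 2.7 -0.5 0 0 0; -1.5 2.7 -0.5 0 0 0; -1.5 2.7 -0.5 0 0 0"

```text
t: 18.62
tool_pos: [0.562, -0.0415, 0.1453]
tool_rot: [-0.817, 3.021, -0.043]
contact_force: [5.5, -10.2, -4.5]
opening: 0.0187
```

Call:
arm_command --rows "-1.6 2.8 -0.5 0 0 0; -1.6 2.8 -0.5 0 0 0; -1.6 2.8 -0.5 0 0 0; -1.6 2.8 -0.5 0 0 0; -1.6 2.8 -0.5 0 0 0; -1.6 2.8 -0.5 0 0 0; -1.6 2.8 -0.5 0 0 0; -1.6 2.8 -0.5 0 0 0; -1.6 2.8 -0.5 0 0 0; -1.6 2.8 -0.5 0 0 0; -1.6 2.8 -0.5 0 0 0; -1.6 2.8 -0.5 0 0 0"

```text
t: 20.12
tool_pos: [0.5617, -0.0412, 0.1453]
tool_rot: [-0.815, 3.018, -0.053]
contact_force: [6.3, -12.1, -5.1]
opening: 0.0188
```

```bash
python3 - <<'E'
from h import *
F=[]
for i in range(4):
    im,k=cam('wrist');F.append(monitor.get_obs()['contact_force'])
save(im[180:420,160:480].repeat(2,0).repeat(2,1),'w5.png')
F=np.array(F);print(F@[-.49,.87,0],F.mean(0))
s,k=cam('scene');save(cv2.resize(s[190:304,255:407],(800,600)),'s2.png')
E
```

```text
[-13.10601181 -13.23742131 -13.17781493 -14.0069686 ] [  6.6699455  -11.62503548  -5.25315328]
```

View pics/w5.png

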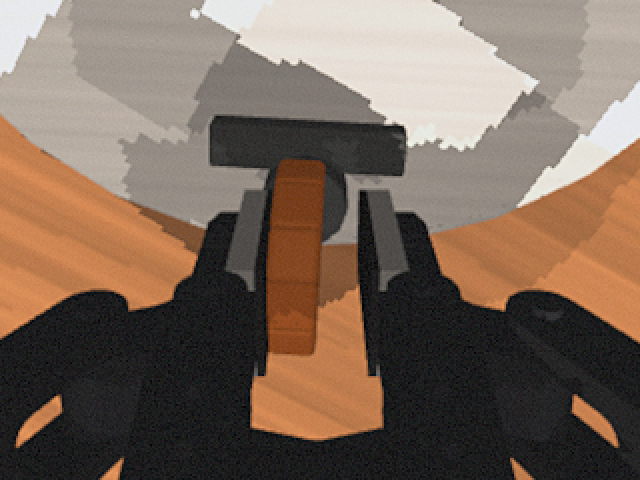

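Held 11.6–13.3 N for over 1.5 s with no motion. Backing off, opening and rising straight up.

Call:
arm_command --rows "0 0 0 0 0 0; 0.7 -1.3 0 0 0 0; 1.5 -2.6 0 0 0 0; 2 -3.5 0 0 0 0; 2 -3.5 0 0 0 0"

```text
t: 21.0
tool_pos: [0.5637, -0.0445, 0.1453]
tool_rot: [-0.816, 3.018, -0.053]
contact_force: [-0.0, -1.0, -0.7]
opening: 0.0187
```

Call:
arm_command --rows "0 0 0 0 0 0; 0 0 0 0 0 0; 0 0 0 0 0 0; 0 0 10 0 0 0; 0 0 30 0 0 0; 0 0 60 0 0 0; 0 0 100 0 0 0; 0 0 150 0 0 0; -50 0 190 0 0 0; -100 0 190 0 0 0; -150 0 190 0 0 0; -150 0 190 0 0 0" --jaw 0.45

```text
t: 22.5
tool_pos: [0.4116, -0.0442, 0.3371]
tool_rot: [-0.813, 3.015, -0.056]
contact_force: [-0.2, 0.6, -0.1]
opening: 0.0386
```

```bash
python3 - <<'E'
from h import *
a,ka=cam('scene');b,kb=cam('top');o=monitor.get_obs();print(o['t'],o['tool_pos'],o['contact_force'])
def up(im,x,y,w): return cv2.resize(im[y:y+w,x:x+w],(400,400),interpolation=cv2.INTER_CUBIC)
save(np.hstack([up(a,275,195,114),up(b,260,190,90)]),'crop2.png')
save(a,'s3.png');save(b,'t3.png')
a0=cv2.imread('pics/scene0.png')[:,:,::-1]
for deg,z in((-24,.084),(27,.084),(27,.09)):
    q=np.radians(deg);X=[.4755+.1*np.cos(q),-.0915+.1*np.sin(q),z];print(deg,z,pix(ka,X),pix(kb,X))
E
```

```text
22.6 [ 0.41369505 -0.04451802  0.33707318] [-0.44054001 -0.64600675  0.17545144]
-24 0.084 (np.float64(349.3464129339555), np.float64(267.6819452403316)) (np.float64(319.1500974886013), np.float64(203.59134971850332))
27 0.084 (np.float64(374.07421029854027), np.float64(245.37668937190014)) (np.float64(291.0370229305528), np.float64(203.95089456228823))
27 0.09 (np.float64(374.29032811265853), np.float64(243.61456282174598)) (np.float64(290.9626258264142), np.float64(203.45062481567345))
```

View pics/crop2.png

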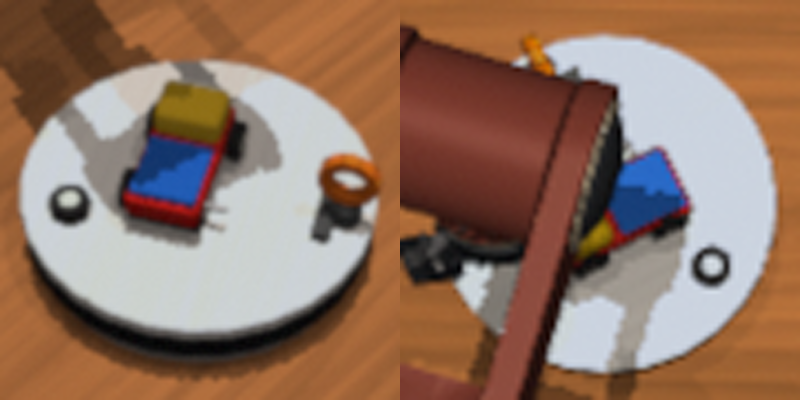

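The scene crop shows the ring at (374.5,246.6). That fits home height (predicted v=245.4) rather than riding (243.6). The wheel is still on the table and the arm is clear, so I'll hand in.

```bash
python3 -c "
from h import *
print(workorder.finish_job())"
```

```text
the job is handed in; nothing more can be done
None
```

The truck is in its next working position, with the lock pin home in the next notch and the job handed in at about 22.6 s of the 72 s allowed. I worked on the aluminium stand with the black skirt and left the pink and red look-alikes alone.

- **Lift and turn:** I gripped the ring, lifted it about 9.7 mm and turned the table about 25° counter-clockwise. I then let the pin down onto the plate and pushed the loosely caged ring round slowly. The drag of about 6 N vanished when the pin dropped, and the table stopped solid at about 0.89 rad, inside the 0.62–0.98 range.
- **Lock proof:** I leaned on the ring with 11.6 to 13.3 N for about 1.7 s with no turning beyond a few tenths of a mm of arm give. That is slightly above the 12 N asked. One noisy reading showed 14 N, well under the 30 N limit.
- **Last checks:** The ring sits at pixel row 246.6 in the scene camera, against a prediction of 245.4 if home and 243.6 if riding. The row difference is small, so the main evidence for the lock is the hard stop under load. The wheel is still on the table and the arm is clear with no contact force. I did not compare the other bench items before and after, but the arm touched nothing except the ring.

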